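Find the hidden catch of the chestnut stall's cash box

ROBOT

A 7-joint arm with a two-finger parallel gripper is mounted at the origin on the work surface. World frame = base frame: x ahead of the robot, y to its left, z up, the work surface at z = 0. Lengths are in m, angles in rad, forces in N, time in s.
With the tool pointing down it reaches from about 0.35 to 0.9 m from the base axis. Payload 8.1 kg.
Tool frame: the origin (TCP) lies on the centre line of the jaws, within the pads' length; the fingertips stand 19 mm ahead of it and the grasp point (between the pads) is the TCP; z points along the fingers, y is the direction in which the jaws open and shut (so a half turn about z gives the same grasp; the last joint's range is limited). The gripper opens to 92 mm and grips with 3 to 60 N. Pads are 19 mm wide; open, the fingers measure 130 mm over their backs; the gripper's body (75 mm by 190 mm) begins 47 mm behind the grasp point.
Start: joints at [-1.431, 0.434, 0.025, 1.573, -0.012, 1.134, -0.075], TCP at [0.15, 0.607, 0.246] pointing down, gripper open.
Joint ranges: [-2.62, 2.62], [-0.44, 2.09], [-1.27, 1.32], [0.08, 2.57], [-1.32, 4.46], [0.12, 2], [-2.74, 2.74]. Speed limits (rad/s): [2.22, 2.22, 3.01, 3.01, 3.14, 3.14, 3.14].

INTERFACE

Orientations are given as a rotation vector (axis times angle).
In Python, from cell import monitor, imaging, workorder, outline_of gives the robot as it stands.
- The arm moves only by the tool move_arm, never from a script. Its argument "series" is a list of rows, each a list of 6 numbers: the shift along the world's x, y, z in cm, then the turn, a rotation vector about the world's x, y, z in degrees. A call has 1 to 8 rows; each row shifts and turns the commanded pose from where the row before left it; what a row does not reach is not made up. A row lasts 1/10 s, in which the tool goes at most 50 mm and 8.59 degrees, less where a joint would pass 70% of its speed; a pose out of reach is approached as far as the arm can. A call with a gripper value outside its range is refused whole. "grip" is the opening, from 0 (shut) to 1 (fully open), set as the call begins (left out, the last holds). The fingers move at their own pace and stop on an object; "force" is the grip in N (left out, the last holds). Time passes only in rows, so rows that do not move let the fingers close. It gives the time, the measured TCP pose, the force and the opening at its end, in the units of the state.
- monitor.observe(): the state, without advancing time (a new reading comes with each control period).
- imaging.get_image(name): name is "side" or "top"; returns a dict with "color" (384x512x3 uint8, red, green, blue), "fx", "fy", "cx", "cy" (pixels), "dist_coeffs" ([k1, k2, p1, p2, k3] as OpenCV has them; the pictures are not rectified), "rvec" (rotation vector, rad) and "tvec" (3), from world to camera coordinates, as OpenCV has them. Camera axes: x right, y down, z forward; pixel columns grow to the right and rows downward; lengths in m; the calibration is good to about 2 mm. A picture is of the moment at which its call begins. There is no depth.
- workorder.sign_off(): hands the job in, once; it reports no verdict.
Trained networks look in the newest picture that a camera, given by its name, has taken for a name from the list of things; names that differ only in an ending like _2 or _b are one class to them, and where a whole thing is asked for, a point or a joint stands for the part that bears it (a point fixed in the world has none). Each returns a list of dicts, best first, with "p" (0 to 1); they miss things now and then, are a little off and sometimes report something else, mostly with a low value. They report only what shows in the picture. A call takes as long as a camera call.
- outline_of(camera, thing): "mask" (384x512 bool, what is visible of it) and "rect" ([left, top, width, height] in pixels, round what is visible of it).
The state is a dict: "clock": time; "joints": joint angles; "dq": joint speeds; "joint_efforts": joint torques, N m; "position": TCP position; "ee_rot": TCP orientation; "force": force on the tool from outside, world axes, zero at the start; "ft_torque": the same for the moment, N m; "width": opening from 0.0 (shut) to 1.0 (fully open).
Only numpy, scipy, OpenCV 4.12 (cv2) and the standard library are available. Lean on these libraries where they do the work, as an engineer would, in place of code of your own. Each camera call takes 0.05 s, during which the arm holds its last target. There are 200 camera calls.

TASK

The wooden cash box on the stall counter has a hidden catch: one of the four identical square tiles set into its lid gives under a finger, the other three are solid. Feel across the tiles with the fingertips, pressing one after another until you find the one that gives, and press it down so that the cash drawer springs open. Then take the hand away so that the tile comes back up, and leave the dish, the wooden measure, the cup and the scoop where they stand.

Things in the scene. Friction and masses are not known exactly. Their poses are not given: they have to be found in the camera images.
- till: the cash box, a flat dark wooden box fixed to the counter, 240 mm deep (x), 300 wide (y), 100 high. Origin: centre of its underside; x points away from the drawer front, z up. In the flat lid a row of four like wooden tiles, 60 mm square, 68 mm apart along y, each 1.5 mm below the lid's face with a 1 mm gap around. One, drawn anew each time, is the catch. A fingertip presses a tile only if wholly inside it.
- tile0 (a point): centre of the upper face of lid tile 0 (0 is the leftmost seen from the robot, at the till's +y end; 3 the rightmost). Fixed to the till, 98.5 mm above its underside, in the till's frame at x = -35 mm, y = 102 mm. Whether this tile is the catch or a solid plug is not known beforehand.
- tile1 (a point): centre of the upper face of lid tile 1 (0 is the leftmost seen from the robot, at the till's +y end; 3 the rightmost). Fixed to the till, 98.5 mm above its underside, in the till's frame at x = -35 mm, y = 34 mm. Whether this tile is the catch or a solid plug is not known beforehand.
- tile2 (a point): centre of the upper face of lid tile 2 (0 is the leftmost seen from the robot, at the till's +y end; 3 the rightmost). Fixed to the till, 98.5 mm above its underside, in the till's frame at x = -35 mm, y = -34 mm. Whether this tile is the catch or a solid plug is not known beforehand.
- tile3 (a point): centre of the upper face of lid tile 3 (0 is the leftmost seen from the robot, at the till's +y end; 3 the rightmost). Fixed to the till, 98.5 mm above its underside, in the till's frame at x = -35 mm, y = -102 mm. Whether this tile is the catch or a solid plug is not known beforehand.
- catch (a joint): how far the one tile that is the catch is pressed, m: 0 at rest, 0.006 at its stop (2.5 N to start, about 5 N at the stop). From about 0.0035 it lets go of the drawer. It springs back up when released. It does not tell which tile it is; solid tiles do not give at all.
- drawer (a joint): how far the cash drawer has slid out of the till's front (towards the till's -x), m: 0 shut and latched, 0.07 fully open. Flush front board, 272 mm wide, 74 mm high, no handle, under the lid's front edge. Once the catch lets go a spring of about 4 N drives it out by itself, within about a second, and it stays open.
- dish: small white coin bowl standing loose on the lid, behind the row of tiles: 68 mm across, 22 mm high; origin at the centre of its underside. To be left alone.
- masu: square open measuring box of light wood on the counter to the left of the till, 85 by 85 by 56 mm; origin at the centre of its underside. To be left alone.
- cup: blue tea cup on the counter to the left of the till, farther back, 72 mm across, 85 mm high; origin at the centre of its underside. To be left alone.
- scoop: black hand scoop lying on the counter to the right of the till, 175 mm long, up to 30 mm high; origin on the counter below the joint of handle and blade, x towards the blade. To be left alone.

How it is judged:
By the outcome, as a careful person would: the job done as asked, in the order asked, and still so for the second after the job is handed in, with the robot touching nothing.
It also fails if it takes over 51 s, if anything falls off the work surface, if the arm or the gripper's body presses on something with over 40 N, if the wrist force passes 120 N, or if a joint passes its speed limit or range.

## Working session

There is one attempt and no reset: what is moved stays moved. The work goes in short steps, Python scripts to look and compute and a tool call to move; the robot and the scene stay as the last step left them, time stands still between calls to the robot, and variables do not carry over. Pictures are saved under pics/ and viewed, about 8 in all and at most 12, crops included, and the job is handed in when it is done.

Besides the shell and the picture viewer there is one more tool, called after "Request:" by a JSON object that holds its "op" and its "data", one argument or row to a line. move_arm: Moves the arm, as the interface text tells. Its arguments: {"type":"object","properties":{"series":{"type":"array"},"grip":{"type":"number"},"force":{"type":"number"}},"required":["series"]}

```bash
mkdir -p pics; cat > h.py <<'E'
import numpy as np, cv2
from cell import monitor, imaging, workorder, outline_of
def K(im): return np.array([[im['fx'],0,im['cx']],[0,im['fy'],im['cy']],[0,0,1.]]), np.array(im['dist_coeffs'],float)
def proj(im,P):
    k,d=K(im); return cv2.projectPoints(np.array(P,float).reshape(-1,1,3),np.array(im['rvec'],float),np.array(im['tvec'],float),k,d)[0].reshape(-1,2)
def onplane(im,px,z):
    k,d=K(im); u=cv2.undistortPoints(np.array(px,float).reshape(-1,1,2),k,d).reshape(-1,2)
    R=cv2.Rodrigues(np.array(im['rvec'],float))[0]; t=np.array(im['tvec'],float).ravel()
    C=-R.T@t; D=np.c_[u,np.ones(len(u))]@R
    return C+D*((z-C[2])/D[:,2])[:,None]
E
python3 - <<'E'
from h import *
s=monitor.observe(); print(s)
for c in ('top','side'):
    im=imaging.get_image(c); cv2.imwrite(f'pics/{c}0.png',im['color'][...,::-1])
    k,d=K(im);print(c,im['rvec'],im['tvec'],im['fx'])
    for n in ('till','dish','masu','cup','scoop'):
        o=outline_of(c,n)
        print(n,[(round(x['p'],2),x['rect']) for x in o][:2])
        if n=='till' and o:
            m=o[0]['mask'].astype(np.uint8); np.save(f'till_{c}.npy',m)
            cs=max(cv2.findContours(m,0,2)[0],key=cv2.contourArea)
            print(cv2.approxPolyDP(cs,6,True).reshape(-1,2).tolist())
E
```

```text
{'clock': 0.0, 'joints': array([-1.4306083 ,  0.43521725,  0.02493141,  1.57406645, -0.01161124,
        1.13399999, -0.07511318]), 'dq': array([-0.00154624, -0.00214969, -0.00057033, -0.00053377,  0.00086139,
        0.00023245, -0.00101788]), 'joint_efforts': array([-2.41481484e-04, -6.67861032e+01,  9.84680839e-01, -3.14451098e+01,
       -6.05829782e-02,  4.31633054e-02,  1.69695641e-04]), 'position': array([0.15016861, 0.60620828, 0.24495988]), 'ee_rot': array([-3.80502934e-01, -3.11838855e+00,  2.42608108e-03]), 'force': array([-0.64416792,  0.50238504,  0.12333562]), 'ft_torque': array([-0.00034518, -0.07240922,  0.02498207]), 'width': 0.9979924571334157}
top [ 2.15726688 -2.13841372  0.16058125] [0.05625256 0.61203876 0.95388234] 420.63230499844974
till [(0.96, [264.3, 134.0, 151.7, 127.1])]
[[391, 135], [266, 159], [285, 260], [415, 235]]
dish [(0.74, [312.6, 152.1, 31.4, 29.3])]
masu [(0.8, [210.5, 216.7, 38.7, 41.3])]
cup [(0.66, [200.8, 176.5, 29.1, 33.0]), (0.24, [265.4, 132.8, 150.7, 127.9])]
scoop [(0.58, [407.8, 151.3, 38.7, 66.9]), (0.18, [265.6, 136.5, 150.6, 124.3])]
side [ 0.8042786  -2.63637825  0.96945981] [0.57177409 0.26917002 0.75387904] 372.2512823137985
till [(0.78, [239.6, 97.4, 123.4, 113.8])]
[[282, 94], [241, 160], [242, 185], [329, 212], [361, 115]]
dish [(0.67, [266.4, 120.2, 23.1, 15.1])]
masu [(0.91, [259.0, 206.8, 52.2, 55.6])]
cup [(0.67, [226.9, 198.1, 29.8, 41.5])]
scoop [(0.6, [302.5, 96.2, 54.6, 13.7])]
```

View pics/top0.png

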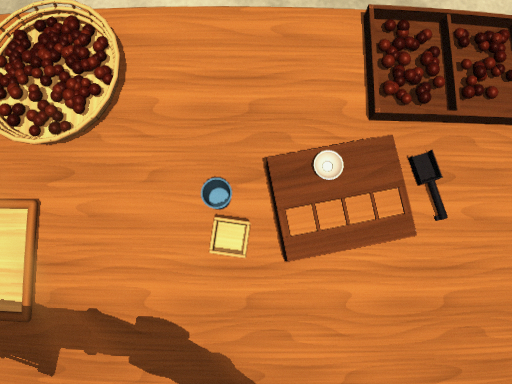

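View pics/side0.png

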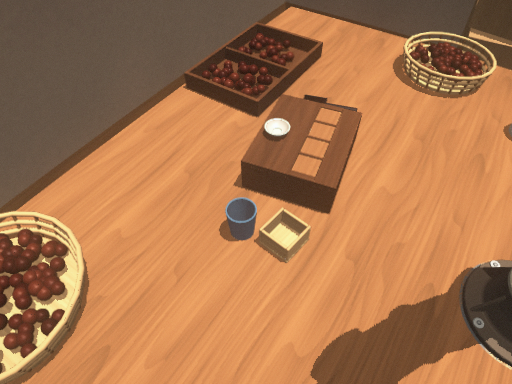

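The top view shows the box, turned a little, with its tiles at about (300,220), (330,214), (360,208) and (389,203) px. The dish is at (328,165), with the masu and cup to the left and the scoop to the right. The side view agrees. Next I'll fit the till pose from the tile pixels.

```bash
cat > fit.py <<'E'
from h import *
from scipy.optimize import least_squares
T=np.array([[-.035,y,.0985] for y in (.102,.034,-.034,-.102)])
L=np.array([[.12,.15,.1],[.12,-.15,.1],[-.12,-.15,.1],[-.12,.15,.1]])
def world(p,P):
    c,s=np.cos(p[2]),np.sin(p[2]); return P@np.array([[c,s,0],[-s,c,0],[0,0,1]])+[p[0],p[1],0]
E
python3 - <<'E'
from fit import *
obs={}
ims={}
for c in ('top','side'):
    im=ims[c]=imaging.get_image(c); m=np.load(f'till_{c}.npy')
    R=im['color'][...,0].astype(int); 
    e=cv2.erode(m,np.ones((5,5)))
    b=((R>150)&(e>0)&(im['color'][...,2]<110)).astype(np.uint8)
    if c=='side': b=((R>130)&(e>0)&(im['color'][...,2]<110)).astype(np.uint8)
    n,l,st,ce=cv2.connectedComponentsWithStats(b,connectivity=4)
    k=[i for i in range(1,n) if st[i,4]>80]; print(c,[(st[i,4],ce[i].round(1)) for i in k])
    obs[c]=ce[k]
top=obs['top'][np.argsort(obs['top'][:,0])]; side=obs['side'][np.argsort(-obs['side'][:,1])]
def res(p,use):
    W=world(p,T); r=[]
    if 't' in use: r.append((proj(ims['top'],W)-top).ravel())
    if 's' in use and len(side)==4: r.append((proj(ims['side'],W)-side).ravel())
    return np.concatenate(r)
g=onplane(ims['top'],top,.0985); print(g.round(4))
for use in ('t','s','ts'):
    if len(top)!=4 or (use=='s' and len(side)!=4): continue
    s=least_squares(res,[*g.mean(0)[:2],0.2],args=(use,)); print(use,s.x.round(4),np.abs(s.fun).max().round(2)); print(world(s.x,T).round(4).tolist())
np.save('pose.npy',s.x)
print('lid px',proj(ims['top'],world(s.x,L)).round(0).tolist())
for c,n,z in (('top','dish',.122),('top','masu',.056),('top','cup',.085),('top','scoop',.015)):
    o=outline_of(c,n); 
    if o: x,y,w,h=o[0]['rect'];print(n,onplane(ims[c],[[x+w/2,y+h/2]],z).round(3))
    if n=='dish': dm=o[0]['mask']; np.save('dish.npy',dm)
im=ims['top']['color'].copy()
for a in proj(ims['top'],world(s.x,T)): cv2.circle(im,tuple(int(round(v)) for v in a),1,(0,0,255),-1)
cv2.imwrite('pics/fit.png',cv2.resize(im[120:270,190:450],None,fx=3,fy=3,interpolation=0)[...,::-1])
E
```

```text
top []
side [(np.int32(3366), array([310.7, 140.4])), (np.int32(367), array([257. , 150.6]))]Traceback (most recent call last):
  File "<stdin>", line 19, in <module>
  File "h.py", line 7, in onplane
    k,d=K(im); u=cv2.undistortPoints(np.array(px,float).reshape(-1,1,2),k,d).reshape(-1,2)
                 ~~~~~~~~~~~~~~~~~~~^^^^^^^^^^^^^^^^^^^^^^^^^^^^^^^^^^^^^^^^
cv2.error: OpenCV(4.12.0) /io/opencv/modules/calib3d/src/undistort.dispatch.cpp:347: error: (-215:Assertion failed) CV_IS_MAT(_src) && CV_IS_MAT(_dst) && (_src->rows == 1 || _src->cols == 1) && (_dst->rows == 1 || _dst->cols == 1) && _src->cols + _src->rows - 1 == _dst->rows + _dst->cols - 1 && (CV_MAT_TYPE(_src->type) == CV_32FC2 || CV_MAT_TYPE(_src->type) == CV_64FC2) && (CV_MAT_TYPE(_dst->type) == CV_32FC2 || CV_MAT_TYPE(_dst->type) == CV_64FC2) in function 'cvUndistortPointsInternal'
```

```bash
python3 - <<'E'
from h import *
for f,pts in (('top',[(300,220),(330,214),(360,208),(389,203),(290,180),(345,240),(345,212)]),('side',[(323,131),(308,165),(290,155),(330,160)])):
    a=cv2.imread(f'pics/{f}0.png')[...,::-1]; m=np.load(f'till_{f}.npy'); print(f,m.dtype,m.sum(),[(a[y,x].tolist(),int(m[y,x])) for x,y in pts])
E
```

```text
top uint8 10925 [([225, 131, 53], 0), ([222, 126, 53], 0), ([219, 127, 53], 0), ([218, 125, 54], 0), ([122, 62, 29], 1), ([119, 62, 25], 1), ([141, 71, 34], 1)]
side uint8 7859 [([219, 145, 91], 0), ([217, 141, 87], 0), ([139, 90, 58], 1), ([135, 86, 57], 1)]
```

The till mask leaves the tiles out, so I'll fill its hull and raise the threshold.

```bash
python3 - <<'E'
from fit import *
obs={};ims={}
for c in ('top','side'):
    im=ims[c]=imaging.get_image(c); m=np.load(f'till_{c}.npy')
    h=cv2.convexHull(cv2.findNonZero(m)); e=cv2.erode(cv2.fillConvexPoly(np.zeros_like(m),h,1),np.ones((7,7)))
    b=((im['color'][...,0]>180)&(e>0)&(im['color'][...,2]<125)).astype(np.uint8)
    n,l,st,ce=cv2.connectedComponentsWithStats(b,connectivity=4)
    k=[i for i in range(1,n) if st[i,4]>80]; print(c,[(int(st[i,4]),ce[i].round(1).tolist()) for i in k])
    obs[c]=ce[k]
top=obs['top'][np.argsort(obs['top'][:,0])]; side=obs['side'][np.argsort(-obs['side'][:,1])]
def res(p,use):
    W=world(p,T); r=[]
    if 't' in use: r.append((proj(ims['top'],W)-top).ravel())
    if 's' in use: r.append((proj(ims['side'],W)-side).ravel())
    return np.concatenate(r)
g=onplane(ims['top'],top,.0985); print(g.round(4).tolist())
for use in ('t','s','ts'):
    s=least_squares(res,[*g.mean(0)[:2],0.2],args=(use,)); print(use,s.x.round(4),np.abs(s.fun).max().round(2)); print(world(s.x,T).round(4).tolist())
np.save('pose.npy',s.x)
print('lid px',proj(ims['top'],world(s.x,L)).round(0).tolist())
for n,z in (('dish',.122),('masu',.056),('cup',.085),('scoop',.015)):
    o=outline_of('top',n)
    if o: x,y,w,h=o[0]['rect'];print(n,o[0]['rect'],onplane(ims['top'],[[x+w/2,y+h/2]],z).round(3))
E
```

```text
top [(635, [388.0, 202.7]), (647, [359.4, 208.3]), (678, [330.3, 214.1]), (691, [300.6, 219.9])]
side [(275, [328.2, 115.9]), (320, [321.6, 131.0]), (367, [314.3, 147.4]), (413, [306.5, 165.1])]
[[0.5507, -0.0406, 0.0985], [0.5643, -0.1076, 0.0985], [0.5778, -0.1741, 0.0985], [0.591, -0.2405, 0.0985]]
t [ 0.6053 -0.1338  0.1991] 0.09
[[0.5508, -0.0407, 0.0985], [0.5642, -0.1074, 0.0985], [0.5777, -0.174, 0.0985], [0.5911, -0.2407, 0.0985]]
s [ 0.6059 -0.1331  0.2001] 0.1
[[0.5513, -0.0401, 0.0985], [0.5648, -0.1067, 0.0985], [0.5783, -0.1733, 0.0985], [0.5918, -0.24, 0.0985]]
ts [ 0.6055 -0.1335  0.1993] 0.21
[[0.551, -0.0405, 0.0985], [0.5645, -0.1071, 0.0985], [0.578, -0.1738, 0.0985], [0.5914, -0.2405, 0.0985]]
lid px [[266.0, 157.0], [392.0, 134.0], [417.0, 235.0], [287.0, 262.0]]
dish [313.1, 154.3, 29.0, 28.5] [[ 0.663 -0.099  0.122]]
masu [211.5, 218.8, 38.2, 36.3] [[0.514 0.117 0.056]]
cup [200.8, 178.8, 27.4, 33.5] [[0.606 0.154 0.085]]
scoop [265.1, 136.3, 152.0, 127.3] [[ 0.608 -0.15   0.015]]
```

Request:
{"op": "move_arm", "data": {
  "series": [
    [2.5, -4, 0, 0, 0, 3.2],
    [2.5, -4, 0, 0, 0, 3.2],
    [2.5, -4, 0, 0, 0, 3.2],
    [2.5, -4, 0, 0, 0, 3.2],
    [2.5, -4, 0, 0, 0, 3.2],
    [2.5, -4, 0, 0, 0, 3.2],
    [2.5, -4, 0, 0, 0, 3.2],
    [2.5, -4, 0, 0, 0, 3]
  ],
  "grip": 0,
  "force": 20
}}

```text
clock: 1.8
position: [0.3511, 0.285, 0.2461]
ee_rot: [-0.318, 3.125, 0.001]
force: [0.7, -0.6, -0.1]
width: 0.357
```

Request:
{"op": "move_arm", "data": {
  "series": [
    [2.5, -4, 0, 0, 0, 0],
    [2.5, -4, 0, 0, 0, 0],
    [2.5, -4, 0, 0, 0, 0],
    [2.5, -4, 0, 0, 0, 0],
    [2.5, -4, 0, 0, 0, 0],
    [2.5, -4, 0, 0, 0, 0],
    [2.5, -4, 0, 0, 0, 0],
    [0, 0, 0, 0, 0, 0]
  ]
}}

```text
clock: 2.6
position: [0.5277, -0.0002, 0.2461]
ee_rot: [-0.3, 3.125, -0.005]
force: [-0.2, 0.4, -0.1]
width: 0.007
```

Request:
{"op": "move_arm", "data": {
  "series": [
    [2.3, -4, 0, 0, 0, 0],
    [0, 0, -4, 0, 0, 0],
    [0, 0, -4, 0, 0, 0],
    [0, 0, -3, 0, 0, 0],
    [0, 0, -0.8, 0, 0, 0],
    [0, 0, 0, 0, 0, 0],
    [0, 0, 0, 0, 0, 0]
  ]
}}

```text
clock: 3.3
position: [0.5492, -0.0332, 0.1291]
ee_rot: [-0.314, 3.124, -0.0]
force: [0.7, -0.1, -0.2]
width: 0.004
```

```bash
python3 - <<'E'
from fit import *
print(monitor.observe()['position'])
im=imaging.get_image('top')['color'];im2=imaging.get_image('side')['color']
a=cv2.resize(im[120:270,190:390],None,fx=2,fy=2);b=cv2.resize(im2[70:220,210:410],None,fx=2,fy=2)
cv2.imwrite('pics/t0.png',np.hstack([a,b])[...,::-1])
E
```

```text
[ 0.5492344  -0.03317949  0.12913698]
```

View pics/t0.png

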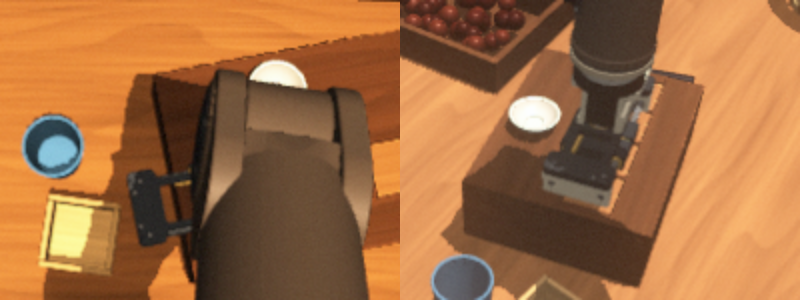

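The hand is over tile 0 and clear of the dish. It sits 7 mm short in y, so I'll correct that and step down.

Request:
{"op": "move_arm", "data": {
  "series": [
    [0.2, -0.7, 0, 0, 0, 0],
    [0, 0, -0.5, 0, 0, 0],
    [0, 0, -0.5, 0, 0, 0],
    [0, 0, 0, 0, 0, 0]
  ]
}}

```text
clock: 3.8
position: [0.5503, -0.0405, 0.1173]
ee_rot: [0.314, -3.126, 0.0]
force: [0.4, 0.2, 0.3]
width: 0.005
```

Request:
{"op": "move_arm", "data": {
  "series": [
    [0, 0, -0.1, 0, 0, 0],
    [0, 0, -0.1, 0, 0, 0],
    [0, 0, 0, 0, 0, 0]
  ]
}}

```text
clock: 4.1
position: [0.5502, -0.0404, 0.1158]
ee_rot: [0.314, -3.126, 0.0]
force: [-1.3, -0.9, 3.4]
width: 0.0
```

Request:
{"op": "move_arm", "data": {
  "series": [
    [0, 0, -0.1, 0, 0, 0],
    [0, 0, 0, 0, 0, 0]
  ]
}}

```text
clock: 4.3
position: [0.5502, -0.0404, 0.1148]
ee_rot: [0.314, -3.126, 0.0]
force: [-0.9, -0.3, 4.8]
width: 0.008
```

Request:
{"op": "move_arm", "data": {
  "series": [
    [0, 0, -0.1, 0, 0, 0],
    [0, 0, 0, 0, 0, 0]
  ]
}}

```text
clock: 4.5
position: [0.5502, -0.0404, 0.1136]
ee_rot: [0.314, -3.126, 0.0]
force: [-1.3, -0.9, 3.0]
width: 0.002
```

It gives, with only 3–5 N over several mm, so tile 0 looks like the catch. I'll press further.

Request:
{"op": "move_arm", "data": {
  "series": [
    [0, 0, -0.1, 0, 0, 0],
    [0, 0, 0, 0, 0, 0]
  ]
}}

```text
clock: 4.7
position: [0.5502, -0.0404, 0.1126]
ee_rot: [0.314, -3.126, 0.0]
force: [-1.4, -1.0, 3.9]
width: 0.003
```

Request:
{"op": "move_arm", "data": {
  "series": [
    [0, 0, -0.1, 0, 0, 0],
    [0, 0, 0, 0, 0, 0],
    [0, 0, 0, 0, 0, 0]
  ]
}}

```text
clock: 5.0
position: [0.5503, -0.0404, 0.1119]
ee_rot: [-0.314, 3.126, 0.0]
force: [-2.0, -0.8, 6.8]
width: 0.005
```

```bash
python3 - <<'E'
from fit import *
s=monitor.observe();print(s['position'],s['force'],s['clock'])
a=cv2.resize(imaging.get_image('top')['color'][120:300,190:440],None,fx=1.6,fy=1.6);b=cv2.resize(imaging.get_image('side')['color'][70:250,200:450],None,fx=1.6,fy=1.6)
cv2.imwrite('pics/t1.png',np.hstack([a,b])[...,::-1])
E
```

```text
[ 0.55025321 -0.04037967  0.11186753] [-1.96791551 -0.83515827  6.76055898] 5.0
```

View pics/t1.png

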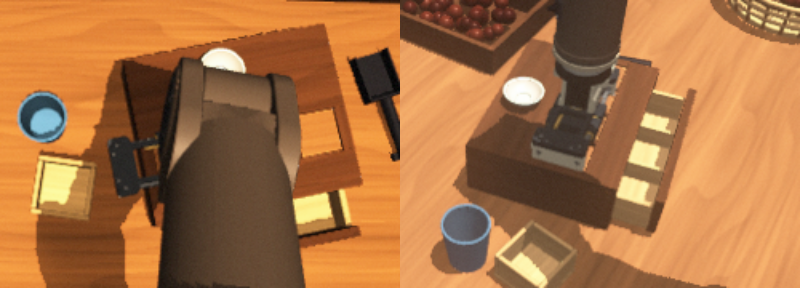

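The drawer has sprung out; its bright trays show at the front in both views. Now I'll lift straight up and take the hand back.

Request:
{"op": "move_arm", "data": {
  "series": [
    [0, 0, 0.5, 0, 0, 0],
    [0, 0, 1.5, 0, 0, 0],
    [0, 0, 3, 0, 0, 0],
    [0, 0, 4, 0, 0, 0],
    [0, 0, 4, 0, 0, 0],
    [-1.5, 3, 1, 0, 0, 0],
    [-2.5, 4, 0, 0, 0, 0],
    [-2.5, 4, 0, 0, 0, 0]
  ]
}}

```text
clock: 5.9
position: [0.4846, 0.0709, 0.2522]
ee_rot: [-0.313, 3.125, 0.001]
force: [0.5, 0.7, -0.7]
width: 0.003
```

Request:
{"op": "move_arm", "data": {
  "series": [
    [-2.5, 4, 0, 0, 0, 0],
    [-2.5, 4, 0, 0, 0, 0],
    [-2.5, 4, 0, 0, 0, 0],
    [-2.5, 4, 0, 0, 0, 0],
    [-2.5, 4, 0, 0, 0, 0],
    [-2.5, 4, 0, 0, 0, 0],
    [0, 0, 0, 0, 0, 0],
    [0, 0, 0, 0, 0, 0]
  ]
}}

```text
clock: 6.7
position: [0.3344, 0.3105, 0.2516]
ee_rot: [0.319, -3.125, 0.0]
force: [0.6, 0.3, 0.5]
width: 0.006
```

```bash
python3 - <<'E'
from fit import *
s=monitor.observe();print(s['position'],s['force'],s['clock'],abs(s['dq']).max())
im=imaging.get_image('top'); p=np.load('pose.npy')
cv2.imwrite('pics/end.png',np.hstack([cv2.resize(im['color'][110:310,190:450],None,fx=1.5,fy=1.5),cv2.resize(imaging.get_image('side')['color'][70:270,200:460],None,fx=1.5,fy=1.5)])[...,::-1])
for n,z in (('dish',.122),('masu',.056),('cup',.085)):
    o=outline_of('top',n)
    if o: x,y,w,h=o[0]['rect'];print(n,o[0]['rect'],onplane(im,[[x+w/2,y+h/2]],z).round(3))
print('scoop',[o['rect'] for o in outline_of('top','scoop')])
print('drawer top edge at 0.07 predicted',proj(im,world(p,np.array([[-.19,.136,.08],[-.19,-.136,.08]]))).round())
a=cv2.imread('pics/top0.png')[...,::-1].astype(int);d=np.abs(a-im['color']).max(2)
print('tile0 mean before/after',a[210:230,292:308].mean((0,1)).round(),im['color'][210:230,292:308].mean((0,1)).round())
E
```

```text
[0.33439907 0.31046569 0.25161132] [0.61075929 0.26295604 0.48693359] 6.7 0.04051743906598521
dish [315.2, 151.3, 29.6, 31.3] [[ 0.667 -0.104  0.122]]
masu [208.4, 216.7, 42.2, 40.6] [[0.513 0.12  0.056]]
cup [200.0, 177.3, 32.0, 32.3] [[0.611 0.15  0.085]]
scoop []
drawer top edge at 0.07 predicted [[299. 291.]
 [414. 267.]]
tile0 mean before/after [224. 130.  54.] [231. 138.  58.]
```

View pics/end.png

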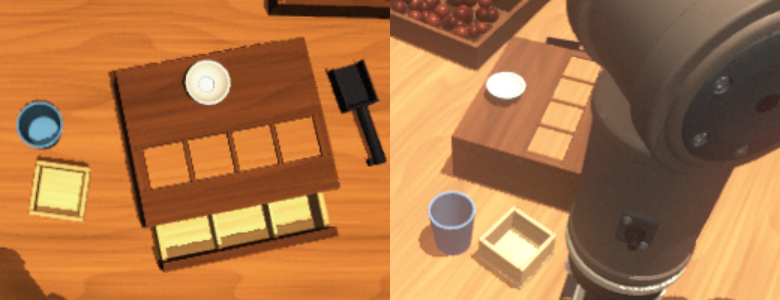

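The drawer is fully open: its front edge lies at about (299,289) px, against (299,291) predicted. The detector put the dish about 5 mm off its first place, so I'll check the loose things pixel by pixel before handing in.

```bash
python3 - <<'E'
from h import *
b=imaging.get_image('top')['color'];a=cv2.imread('pics/top0.png')[...,::-1]
for n,(x,y,w,h) in dict(dish=(308,146,42,38),masu=(205,210,48,52),cup=(195,172,42,42),scoop=(405,146,45,78),tile0=(284,203,34,34)).items():
    g=[cv2.cvtColor(np.ascontiguousarray(i[y:y+h,x:x+w]),cv2.COLOR_RGB2GRAY).astype(np.float32) for i in (a,b)]
    (dx,dy),r=cv2.phaseCorrelate(*g,cv2.createHanningWindow((w,h),cv2.CV_32F)); print(n,round(dx,2),round(dy,2),round(r,2),'px; mean diff',np.abs(g[0]-g[1]).mean().round(1))
E
```

```text
dish 0.46 0.03 1.0 px; mean diff 6.1
masu 0.04 0.02 1.0 px; mean diff 7.4
cup 0.5 0.48 0.97 px; mean diff 7.3
scoop 0.48 0.05 1.02 px; mean diff 6.2
tile0 -0.09 -0.12 0.95 px; mean diff 6.9
```

```bash
python3 -c "
from cell import workorder
print(workorder.sign_off())"
```

```text
the job is handed in; nothing more can be done
None
```

The cash drawer is open and the job is handed in, at about 7 s on the robot's clock. I pressed with the closed fingertips on tile 0 first, and it was the catch. It gave about 5 mm, with 3–5 N on the way down and 6.8 N at the bottom. Once the drawer had sprung out, I lifted straight up and drew the hand well clear.

**Final checks:**
- **Drawer:** its front edge lies within about 2 px of where a fully open drawer (70 mm) should be.
- **Tile 0:** it looks the same as before the press. That it came back up is judged from the picture only.
- **Dish, masu, cup and scoop:** comparing the top pictures from before and after, none moved more than about 0.7 px (about 2 mm).
- **Disagreements:** the network put the dish and cup 5–6 mm from their first readings, and at the end it missed the scoop. I put this down to detector noise, since the direct picture comparison and the view itself show all four in place.

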